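# Log the opening and uncap the wood-finish bottle

### The arm

A 6-joint arm with a two-finger parallel gripper is mounted at the origin on the work surface. World frame = base frame: x ahead of the robot, y to its left, z up, the work surface at z = 0. Lengths are in mm, angles in rad, forces in N, time in s.
With the tool pointing down it reaches from about 350 to 875 mm from the base axis. Payload 15.5 kg.
Tool frame: the origin (TCP) lies midway between the tips of the shut fingers; the grasp point (between the pads) lies 19 mm behind it (ctrl.hold_point_z is the distance from the TCP to the grasp point, in mm); z points along the fingers, y is the direction in which the jaws open and shut (so a half turn about z gives the same grasp; the last joint's range is limited). The gripper opens to 85 mm and grips with 20 to 120 N. Pads are 22 mm wide; open, the fingers measure 114 mm over their backs; the gripper's body (76 mm by 85 mm) begins 54 mm behind the grasp point. The pads swing forward as they close: fully open they stand 13 mm farther back than shut.
Start: joints at [-1.308, 0.494, 1.345, -0, 1.302, -0.096], TCP at [218.885, -585.419, 231.277] pointing down, gripper open.
Joint ranges: [-2.91, 2.91], [-0.82, 2.16], [0.22, 2.67], [-1.22, 4.37], [0.12, 2.79], [-3.08, 3.08]. Speed limits (rad/s): [1.89, 1.89, 2.57, 3.01, 3.01, 3.01].

### API

Orientations are given as a rotation vector (axis times angle).
In Python, from plant import ctrl gives the robot as it stands.
- The arm moves only by the tool arm_command, never from a script. Its argument "commands" is a list of rows, each an object with "slide": the shift along the tool's x, y, z in mm, a list of three; "rot": the turn, a rotation vector about the tool's x, y, z in degrees, a list of three; "hand": the opening, from -1 (shut) to 1 (fully open). A call has exactly 8 rows; each row is the pose to reach, as a shift and turn from the pose commanded when the call began, along the tool's axes at that moment; what a row does not reach only later rows make up. A row lasts 1/12 s, in which the tool goes at most 41.7 mm and 7.16 degrees, less where a joint would pass 70% of its speed; a pose out of reach is approached as far as the arm can. A call with a gripper value outside its range is refused whole. The fingers move at their own pace and stop on an object; "force" is the grip in N (left out, the last holds). Time passes only in rows, so rows that repeat a pose let the fingers close, or fill a call up. It gives the time, the measured TCP pose, the force and the opening at its end, in the units of the state.
- ctrl.sense(): the state, without advancing time (a new reading comes with each control period).
- ctrl.snapshot(name): name is "scene" or "top" or "wrist"; returns the picture (420x560x3 uint8, blue, green, red); there is no depth.
- ctrl.get_calibration(name): a dict with "fx", "fy", "cx", "cy" (pixels), "T" (4x4, takes a point from camera to world coordinates). Camera axes: x right, y down, z forward; pixel columns grow to the right and rows downward; lengths in mm; the calibration is good to about 2 mm. The wrist camera is an equidistant fisheye: a pixel r from the principal point sees the ray r / f radians off the axis. A picture is of the moment at which its call begins: read the wrist's pose just before it. get_calibration takes no time and is no camera call; for the wrist camera it gives the pose at the moment of the call.
- ctrl.sign_off(): hands the job in, once; it reports no verdict.
The state is a dict: "clock": time; "joint_positions": joint angles; "joint_velocities": joint speeds; "tau": joint torques, N m; "ee_pos": TCP position; "tcp_rot": TCP orientation; "contact_force": force on the tool from outside, world axes, zero at the start; "ft_torque": the same for the moment, N m; "width": finger opening in mm.
Only numpy, scipy, OpenCV 4.12 (cv2) and the standard library are available. Lean on these libraries where they do the work, as an engineer would, in place of code of your own. Each camera call takes 0.05 s, during which the arm holds its last target. There are 200 camera calls.

### The job

Before the bottle of wood finish is opened, log it on the bench tally counter: swing its lever all the way to the stop, then let it spring back. Then open the bottle's child-proof cap: press the cap down, twist it anticlockwise (seen from above) while it is pressed until it is free, lift it off, and finish while still holding the cap in the gripper, upright, still and clear above the bottle's neck. Leave the glue bottle, the tin and the sanding block where they are.

Things in the scene. Friction and masses are not known exactly. Their poses are not given: they have to be found in the camera images.
- bottle: Grey bottle, 84 mm in diameter, fixed in a plywood cradle (130 x 130 x 63 mm) screwed to the bench. Origin: on the bottle's upright axis at bench height; z up. The shoulder slopes in from 108 to 130 mm height; the neck above it (29 mm in diameter, 40 mm over its lugs) ends at 161 mm and is hidden by the cap at first.
- neck (a point): Centre of the top of the bottle's neck, on the bottle's axis, 161 mm above the bench. The turned cap lifts straight off; keep it at that angle until its rim is above this point (it rises 17 mm).
- cap: Black ribbed round push-and-turn cap, 53 mm in diameter, 30 mm tall, 40 g, loose but locked on the bottle by three hidden lugs. Origin: centre of its lower rim; z along its axis, up. Locked: rim 144 mm, top 174 mm above the bench; it then turns only a few degrees. Pressed, it turns anticlockwise seen from above and is free from 45 to 70 degrees (60 is best), with a hard stop near 80.
- liner (a joint): Sprung liner on the neck, inside the cap (unseen), in m: 0 with the cap locked and untouched (it pushes the cap up with 4 N), growing as the cap is pressed: the catch is cleared from 0.005 (8.5 N), at 0.007 (10 N) the cap meets the neck; -0.0045 with the cap off.
- counter: Tally counter: grey metal box, 64 x 46 mm, top 74 mm above the bench, on a plywood base 110 x 100 x 12 mm screwed to the bench. Origin: centre of the base at bench height; z up; x: the way the lever's ball is pushed. The lever stands beside the box on its -y side and pivots on a level shaft along y at (0, -31, 55) mm.
- lever (a joint): Angle of the counter's lever in rad: 0 at rest (leaning 0.45 rad from upright towards -x of the counter), 0.9 at its stop (leaning 0.45 rad towards +x). A spring returns it; at the ball it takes 1.5 N to start and about 4.5 N at the stop.
- lever_ball (a point): Centre of the black ball, 22 mm in diameter, at the lever's end, 75 mm from the pivot. At rest it is at (-33, -31, 122) mm in the counter's frame, at the stop at (33, -31, 122) mm, halfway 130 mm high.
- glue: Bystander: white glue bottle, 56 mm in diameter, 150 mm tall, loose. Origin: centre of its underside.
- tin: Bystander: plain steel tin, 72 mm in diameter, 80 mm tall, loose. Origin: centre of its underside.
- block: Bystander: wooden sanding block with a cork sole, 90 x 50 x 30 mm, loose. Origin: centre of its underside, x along its length.
Things that resemble listed ones, but are neither listed nor needed, are in the scene too. Of the things shaped like the cap, the black one is meant.

How it is judged (in metres and radians):
On the way, in this order (a step that is already met when the one before it is completed fails the run):
1. the counter's lever is swung to its stop (within 0.08 rad) (value of joint lever above 0.82 rad and z of cap in the frame of bottle below 0.147 m), for 0.05 s.
2. the lever has sprung back (value of joint lever below 0.08 rad), for 0.1 s.
3. the cap is pressed down by at least 4 mm (value of joint liner above 0.004 m), for 0.05 s.
4. the cap is lifted off: its rim is above the top of the neck (z of cap in the frame of neck above 0.005 m and contact force between the fingers and cap above 1 N), for 0.1 s.
At the end, for the whole second after the job is handed in: Only the gripper holds the cap: rim 20 mm or more above the neck's top, within 50 mm sideways of the bottle's axis, tilted under 20 degrees, at rest, not touching the bottle; lever back at rest (0.08 rad); bystanders within 20 mm of their start (z of cap in the frame of neck above 0.02 m and horizontal distance between cap and neck below 0.05 m and angle between cap's own z axis and vertical below 0.35 rad and linear speed of cap below 0.03 m/s and contact force between the fingers and cap above 1 N and contact force between cap and bottle below 0.1 N and value of joint lever below 0.08 rad and distance of each of glue, tin, block from where it was at the start of the episode below 0.02 m); the arm keeps its last pose, push and grip.
It fails at once if a bystander is knocked over or pushed more than 30 mm (distance of any of glue, tin, block from where it was at the start of the episode above 0.03 m).
It also fails if it takes over 58 s, if anything falls off the work surface, if the arm or the gripper's body presses on something with over 40 N, if the wrist force passes 120 N, or if a joint passes its speed limit or range.

## Working session

There is one attempt and no reset: what is moved stays moved. The work goes in short steps, Python scripts to look and compute and a tool call to move; the robot and the scene stay as the last step left them, time stands still between calls to the robot, and variables do not carry over. Pictures are saved under pics/ and viewed, about 8 in all and at most 12, crops included, and the job is handed in when it is done.

Besides the shell and the picture viewer there is one more tool, called after "Call:" as name(argument=value, ...), one argument or row to a line, values as JSON. arm_command: Moves the arm, as the interface text tells. Its arguments: {"type":"object","properties":{"commands":{"type":"array"},"force":{"type":"number"}},"required":["commands"]}

```bash
mkdir -p pics; ls; python3 - <<'E'
from plant import ctrl
import cv2,numpy as np
s=ctrl.sense(); print({k:np.round(v,3) for k,v in s.items()})
for n in("scene","top"):
    im=ctrl.snapshot(n); cv2.imwrite(f"pics/{n}0.png",im)
    c=ctrl.get_calibration(n); print(n,{k:np.round(v,3).tolist() for k,v in c.items()})
E
```

```text
pics
{'clock': np.float64(0.0), 'joint_positions': array([-1.308,  0.494,  1.346,  0.   ,  1.302, -0.095]), 'joint_velocities': array([-0.001,  0.   ,  0.001, -0.002,  0.001, -0.   ]), 'tau': array([ 7.0000e-03, -8.8215e+01, -3.8386e+01,  0.0000e+00,  1.0000e-02,
        0.0000e+00]), 'ee_pos': array([ 218.811, -585.076,  230.709]), 'tcp_rot': array([-3.09 , -0.559,  0.   ]), 'contact_force': array([-0.597, -0.572, -0.211]), 'ft_torque': array([ 0.035, -0.035,  0.072]), 'width': np.float64(84.991)}
scene {'fx': 496.333, 'fy': 496.333, 'cx': 270.998, 'cy': 198.216, 'T': [[-0.347, 0.609, -0.713, 1301.45], [0.938, 0.238, -0.253, 299.98], [0.016, -0.757, -0.653, 812.019], [0.0, 0.0, 0.0, 1.0]]}
top {'fx': 400.656, 'fy': 400.656, 'cx': 281.322, 'cy': 214.401, 'T': [[0.009, -0.992, 0.128, 391.64], [-1.0, -0.01, -0.012, 15.747], [0.013, -0.128, -0.992, 950.683], [0.0, 0.0, 0.0, 1.0]]}
```

View pics/scene0.png

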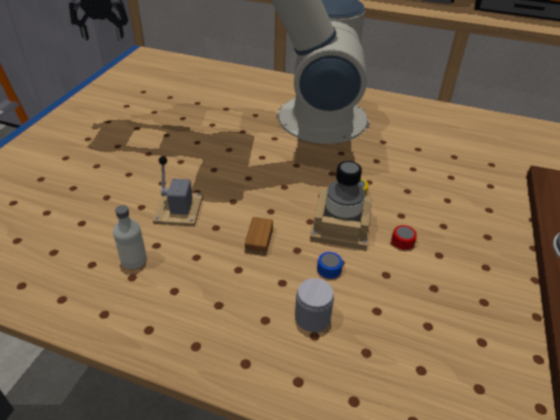

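View pics/top0.png

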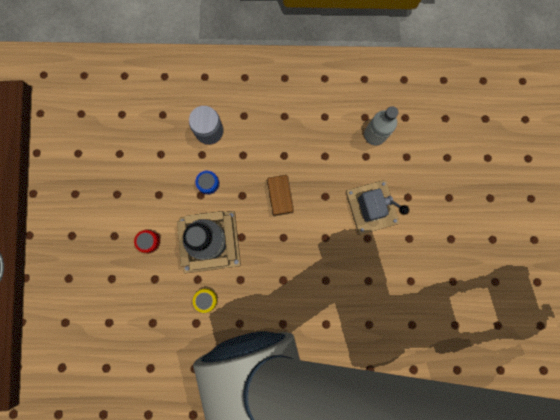

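The scene view shows the cap at (348,172), the lever ball at (163,160), the glue at (130,240), the tin at (315,305) and the block at (260,235). In the top view the cap is at (198,236) and the ball at (404,209). The counter base is around (374,205).

```bash
cat > h.py <<'E'
import numpy as np,cv2
from plant import ctrl
def ray(n,u,v):
    c=ctrl.get_calibration(n);T=np.array(c["T"])
    d=T[:3,:3]@np.array([(u-c["cx"])/c["fx"],(v-c["cy"])/c["fy"],1]); return T[:3,3],d/np.linalg.norm(d)
def plane(n,u,v,z):
    o,d=ray(n,u,v); return o+d*(z-o[2])/d[2]
def tri(a,b):
    (o1,d1),(o2,d2)=a,b
    s=np.linalg.lstsq(np.c_[d1,-d2],o2-o1,rcond=None)[0]
    p,q=o1+s[0]*d1,o2+s[1]*d2; return (p+q)/2,np.linalg.norm(p-q)
def proj(n,P):
    c=ctrl.get_calibration(n);q=np.linalg.inv(c["T"])@np.r_[P,1]; return np.array([c["fx"]*q[0]/q[2]+c["cx"],c["fy"]*q[1]/q[2]+c["cy"]])
E
python3 - <<'E'
from h import *
t=cv2.imread("pics/top0.png");s=cv2.imread("pics/scene0.png")
def blobs(im,x0,y0,x1,y1,th):
    m=(im[y0:y1,x0:x1].max(2)<th).astype(np.uint8)
    n,l,st,ce=cv2.connectedComponentsWithStats(m)
    for i in range(1,n):
        if st[i,4]>25: print(st[i,:4]+[x0,y0,0,0],st[i,4],np.round(ce[i]+[x0,y0],1))
print("top ball");blobs(t,392,195,420,222,45)
print("scene ball");blobs(s,150,145,180,172,50)
print("top cap");blobs(t,175,210,235,265,50)
print("scene cap");blobs(s,330,155,370,190,45)
def crop(im,x,y,w,h,k): return cv2.resize(im[y:y+h,x:x+w],(w*k,h*k),interpolation=cv2.INTER_CUBIC)
a=np.hstack([crop(t,335,170,80,65,5),crop(t,170,200,80,65,5)])
b=np.hstack([crop(s,145,145,80,58+7,5),crop(s,310,155,80,65,5)])
b2=np.hstack([crop(s,145,165,80,65,5),crop(s,310,185,80,65,5)])
cv2.imwrite("pics/c1.png",np.vstack([a,b])[:,:800])
E
```

```text
top ball
[399 206   9   8] 59 [403.4 209.2]
scene ball
[160 157   6   8] 40 [162.5 160.2]
top cap
[183 222  30  29] 347 [199.3 236.5]
scene cap
[335 163  26  27] 393 [347.5 178.8]
```

```bash
python3 -c "
import cv2;i=cv2.imread('pics/c1.png');cv2.imwrite('pics/c1b.png',cv2.resize(i,(738,600)))"
```

```text
(no output)
```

View pics/c1b.png

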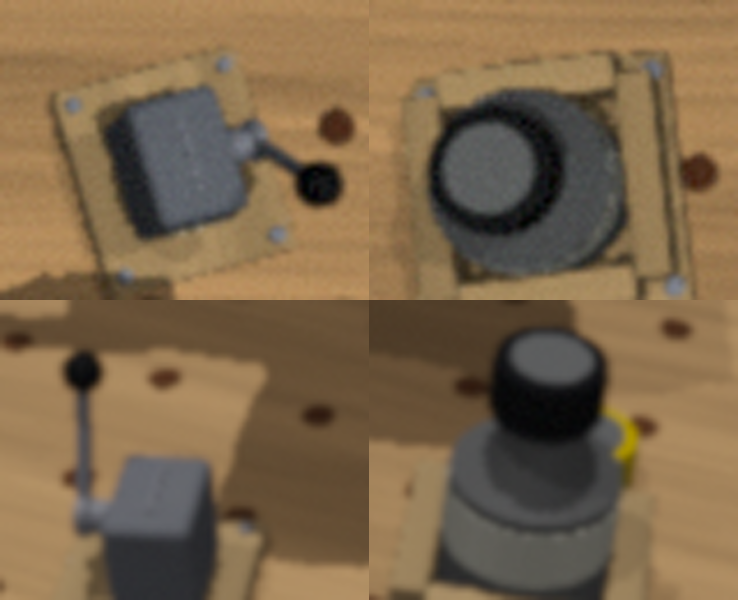

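The crop shows the counter's four screws, the box top and ball, the grey disc on the cap, and the lever leaning as described. Next I compute positions from these.

```bash
python3 - <<'E'
from h import *
T=lambda x,y,ox,oy:(ox+x/4.6125,oy+y/4.615)
sc=[T(*p,335,170) for p in[(73,104),(224,64),(279,235),(125,276)]]
P=np.array([plane("top",*p,13) for p in sc]);print("screws",P.round(0).tolist(),"centre",P.mean(0).round(1))
x=((P[0]+P[1])-(P[2]+P[3]));print("size",np.linalg.norm(x)/2,np.linalg.norm(P[1]+P[2]-P[0]-P[3])/2)
a1=np.degrees(np.arctan2(x[1],x[0]));y=(P[0]+P[3]-P[1]-P[2]);a2=np.degrees(np.arctan2(y[1],y[0]))-90;print("yaw",a1,a2)
b=np.array([plane("top",*T(*p,335,170),74) for p in[(132,108),(212,88),(247,205),(165,230)]])
x=b[0]+b[1]-b[2]-b[3];print("box",b.mean(0).round(1),np.degrees(np.arctan2(x[1],x[0])),np.linalg.norm(x)/2)
ball,e=tri(ray("top",403.4,209.2),ray("scene",162.7,160.3));print("ball",ball.round(1),e)
yaw=np.radians((a1+a2)/2);R=np.array([[np.cos(yaw),-np.sin(yaw)],[np.sin(yaw),np.cos(yaw)]])
print("ball pred",P.mean(0)[:2]+R@[-33,-31],plane("top",403.4,209.2,122))
# cap grey disk
t=cv2.imread("pics/top0.png");s=cv2.imread("pics/scene0.png")
def disc(im,u,v,r,lo):
    m=np.zeros(im.shape[:2],np.uint8);w=im[v-r:v+r,u-r:u+r].min(2)
    m[v-r:v+r,u-r:u+r]=w>lo
    n,l,st,ce=cv2.connectedComponentsWithStats(m);i=l[v,u];return ce[i],st[i]
dt=disc(t,196,236,16,75);ds=disc(s,350,168,10,75);print(dt,ds)
print("cap top",plane("top",*dt[0],174),plane("scene",*ds[0],174),tri(ray("top",*dt[0]),ray("scene",*ds[0])))
for n,u,v,z in[("top",195.8,236.4,174),("scene",349.7,167.6,174)]:print(n,plane(n,u,v,z).round(1))
for n,p in[("glue",(130,262)),("tin",(315,322)),("block",(260,235))]:print(n,plane("scene",*p,0).round(0))
E
```

```text
screws [[567.0, -161.0, 13.0], [589.0, -240.0, 13.0], [500.0, -266.0, 13.0], [478.0, -186.0, 13.0]] centre [ 533.1 -213.1   13. ]
size 92.52439801243362 82.10674673001435
yaw 16.16972958772855 15.45729899066825
box [ 529.7 -205.    74. ] 14.651791199595635 59.95769009016184
ball [ 511.9 -250.   120.8] 1.5471310586853424
ball pred [ 509.83066459 -251.95687552] [ 511.98680847 -250.40193868  122.        ]
(array([195.41155235, 236.06498195]), array([187, 227,  18,  19, 277], dtype=int32)) (array([349.41085271, 167.15503876]), array([341, 163,  17,  10, 129], dtype=int32))
cap top [447.66710888 172.16312135 174.        ] [448.8516433  173.26806523 174.        ] (array([447.64834579, 172.72952514, 172.96375826]), np.float64(0.7283628155228749))
top [447.  171.4 174. ]
scene [450.2 174.2 174. ]
glue [ 724. -226.    0.]
tin [729. 193.   0.]
block [546.   7.   0.]
```

Call:
arm_command(
  commands=[
    {"slide": [30, -19, 0], "rot": [0, 0, 2], "hand": -1},
    {"slide": [64, -40, 0], "rot": [0, 0, 4.7], "hand": -1},
    {"slide": [98, -61, 0], "rot": [0, 0, 4.7], "hand": -1},
    {"slide": [132, -82, 0], "rot": [0, 0, 4.7], "hand": -1},
    {"slide": [166, -104, 0], "rot": [0, 0, 4.7], "hand": -1},
    {"slide": [200, -125, 0], "rot": [0, 0, 4.7], "hand": -1},
    {"slide": [234, -146, 0], "rot": [0, 0, 4.7], "hand": -1},
    {"slide": [260, -162, 0], "rot": [0, 0, 4.7], "hand": -1},
  ],
  force=40,
)

```text
clock: 0.77
ee_pos: [406.8, -340.0, 231.1]
tcp_rot: [-3.111, -0.433, 0.0]
contact_force: [0.6, -1.1, -0.5]
width: 0.2
```

```bash
cat >> h.py <<'E'
from scipy.spatial.transform import Rotation as Ro
def plan(target,yaw=None):
    s=ctrl.sense();R=Ro.from_rotvec(s["tcp_rot"]).as_matrix();p=np.array(s["ee_pos"])
    y=np.degrees(np.arctan2(R[1,0],R[0,0]))
    print("t",round(float(s["clock"]),2),"pos",p.round(1),"yaw",y.round(2),"tilt",np.degrees(np.arccos(-R[2,2])).round(2),"w",round(float(s["width"]),1),"F",np.array(s["contact_force"]).round(1),"M",np.array(s["ft_torque"]).round(2),"q",np.array(s["joint_positions"]).round(2))
    if target is not None: print("slide",(R.T@(np.array(target)-p)).round(1),"rotz",None if yaw is None else round(y-yaw,2))
E
python3 -c "
from h import *
plan([466,-263,231],15.8)"
```

```text
t 0.77 pos [ 406.8 -340.   231.1] yaw 15.84 tilt 0.04 w 0.2 F [ 0.6 -1.1 -0.5] M [-0.02  0.02 -0.07] q [-0.81  0.36  1.58  0.    1.2   0.49]
slide [ 78.  -57.9   0.2] rotz 0.04
```

Call:
arm_command(
  commands=[
    {"slide": [26, -19, 0], "rot": [0, 0, 0], "hand": -1},
    {"slide": [52, -38, 0], "rot": [0, 0, 0], "hand": -1},
    {"slide": [78, -58, 0], "rot": [0, 0, 0], "hand": -1},
    {"slide": [78, -58, 30], "rot": [0, 0, 0], "hand": -1},
    {"slide": [78, -58, 60], "rot": [0, 0, 0], "hand": -1},
    {"slide": [78, -58, 90], "rot": [0, 0, 0], "hand": -1},
    {"slide": [78, -58, 118], "rot": [0, 0, 0], "hand": -1},
    {"slide": [78, -58, 118], "rot": [0, 0, 0], "hand": -1},
  ],
)

```text
clock: 1.43
ee_pos: [462.7, -263.8, 108.9]
tcp_rot: [-3.107, -0.431, 0.008]
contact_force: [-1.5, 1.2, -0.9]
width: -0.1
```

```bash
python3 - <<'E'
from h import *
plan([511.5,-250.5,113],15.8)
t=ctrl.snapshot("top");s=ctrl.snapshot("scene")
k=lambda im,x,y:cv2.resize(im[y:y+100,x:x+100],(400,400),interpolation=cv2.INTER_CUBIC)
cv2.imwrite("pics/c2.png",np.hstack([k(t,340,160),k(s,110,90)]))
E
```

```text
t 1.43 pos [ 462.7 -263.8  108.9] yaw 15.81 tilt 0.43 w -0.1 F [-1.5  1.2 -0.9] M [ 0.04  0.02 -0.03] q [-0.63  0.53  1.7  -0.    0.92  0.66]
slide [50.6  0.4 -4.3] rotz 0.01
```

View pics/c2.png

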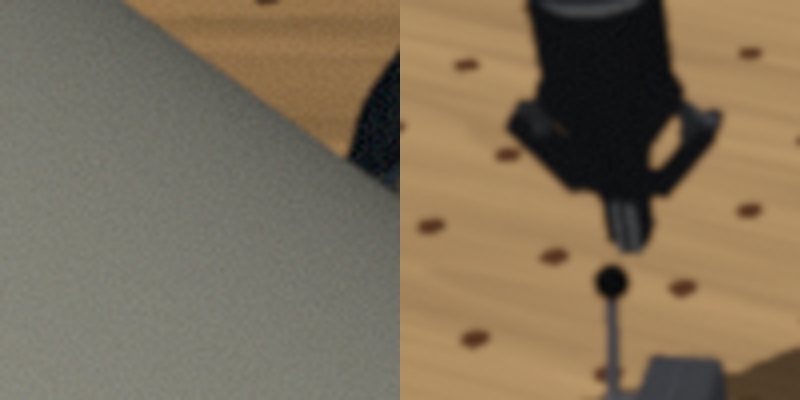

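The wrist is behind the ball, with the fingertip at (630,250) and the ball at (612,283) in the crop. I check the lateral offset by projecting the known points.

```bash
python3 - <<'E'
from h import *
f=lambda P:((proj("scene",P)-[110,90])*4+[400,0]).round(0)
print("tcp",f([462.7,-263.8,108.9]),"ball",f([511.7,-250.3,122]))
for y in(-270,-260,-250):print(y,plane("scene",110+(628-400)/4,90+245/4,109).round(1))
print(tri(ray("scene",163.1,160.6),ray("top",403.4,209.2)))
E
```

```text
tcp [633. 247.] ball [609. 279.]
-270 [ 462.3 -267.3  109. ]
-260 [ 462.3 -267.3  109. ]
-250 [ 462.3 -267.3  109. ]
(array([ 511.77156554, -249.70667129,  120.14122739]), np.float64(2.6043501891413925))
```

Call:
arm_command(
  commands=[
    {"slide": [10, 0, -4], "rot": [0, 0, 0], "hand": -1},
    {"slide": [20, 0, -4], "rot": [0, 0, 0], "hand": -1},
    {"slide": [30, 0, -4], "rot": [0, 0, 0], "hand": -1},
    {"slide": [42, 0, -4], "rot": [0, 0, 0], "hand": -1},
    {"slide": [54, 0, -4], "rot": [0, 0, 0], "hand": -1},
    {"slide": [66, 0, -4], "rot": [0, 0, 0], "hand": -1},
    {"slide": [76, 0, -4], "rot": [0, 0, 0], "hand": -1},
    {"slide": [84, 0, -4], "rot": [0, 0, 0], "hand": -1},
  ],
)

```text
clock: 2.2
ee_pos: [546.7, -242.2, 116.9]
tcp_rot: [-3.111, -0.433, 0.001]
contact_force: [-4.4, -2.2, -4.7]
width: -0.0
```

```bash
python3 - <<'E'
from h import *
plan([575,-232.5,113],15.8)
s=ctrl.snapshot("scene");k=lambda im,x,y:cv2.resize(im[y:y+100,x:x+100],(400,400),interpolation=cv2.INTER_CUBIC)
cv2.imwrite("pics/c3.png",k(s,110,120))
E
```

```text
t 2.2 pos [ 546.7 -242.2  116.9] yaw 15.83 tilt 0.04 w -0.0 F [-4.4 -2.2 -4.7] M [-0.38  0.76 -0.04] q [-0.52  0.59  1.54 -0.    1.02  0.78]
slide [29.8 -1.6  3.9] rotz 0.03
```

View pics/c3.png

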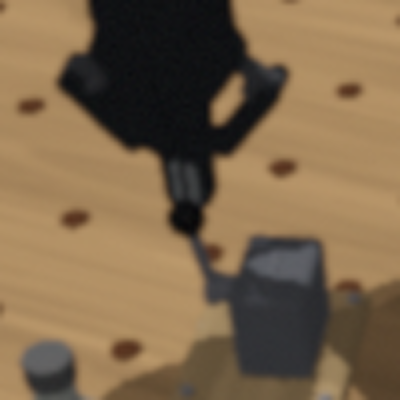

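The ball is in contact at (186,215) and nearly at the stop. I push on gently until the force rises.

Call:
arm_command(
  commands=[
    {"slide": [2, 0, 2], "rot": [0, 0, 0], "hand": -1},
    {"slide": [4, 0, 2], "rot": [0, 0, 0], "hand": -1},
    {"slide": [6, 0, 2], "rot": [0, 0, 0], "hand": -1},
    {"slide": [7, 0, 2], "rot": [0, 0, 0], "hand": -1},
    {"slide": [8, 0, 2], "rot": [0, 0, 0], "hand": -1},
    {"slide": [8, 0, 2], "rot": [0, 0, 0], "hand": -1},
    {"slide": [8, 0, 2], "rot": [0, 0, 0], "hand": -1},
    {"slide": [8, 0, 2], "rot": [0, 0, 0], "hand": -1},
  ],
)

```text
clock: 2.92
ee_pos: [552.6, -240.6, 114.9]
tcp_rot: [-3.111, -0.431, 0.002]
contact_force: [-5.3, -1.4, -4.2]
width: 0.3
```

Call:
arm_command(
  commands=[
    {"slide": [1, 0, 0], "rot": [0, 0, 0], "hand": -1},
    {"slide": [2, 0, 0], "rot": [0, 0, 0], "hand": -1},
    {"slide": [3, 0, 0], "rot": [0, 0, 0], "hand": -1},
    {"slide": [3, 0, 0], "rot": [0, 0, 0], "hand": -1},
    {"slide": [4, 0, 0], "rot": [0, 0, 0], "hand": -1},
    {"slide": [4, 0, 0], "rot": [0, 0, 0], "hand": -1},
    {"slide": [4, 0, 0], "rot": [0, 0, 0], "hand": -1},
    {"slide": [4, 0, 0], "rot": [0, 0, 0], "hand": -1},
  ],
)

```text
clock: 3.58
ee_pos: [555.0, -239.8, 114.6]
tcp_rot: [-3.111, -0.431, 0.006]
contact_force: [-14.1, -8.1, -1.7]
width: 0.0
```

The force jumped to about 16 N and the TCP sits where the stop was predicted, so the lever is at its stop. Backing off to let it return.

Call:
arm_command(
  commands=[
    {"slide": [-15, 0, 0], "rot": [0, 0, 0], "hand": -1},
    {"slide": [-30, 0, 0], "rot": [0, 0, 0], "hand": -1},
    {"slide": [-45, 0, 0], "rot": [0, 0, 0], "hand": -1},
    {"slide": [-62, 0, 0], "rot": [0, 0, 0], "hand": -1},
    {"slide": [-80, 0, 0], "rot": [0, 0, 0], "hand": -1},
    {"slide": [-100, 0, 0], "rot": [0, 0, 0], "hand": -1},
    {"slide": [-115, 0, 0], "rot": [0, 0, 0], "hand": -1},
    {"slide": [-115, 0, 0], "rot": [0, 0, 0], "hand": -1},
  ],
)

```text
clock: 4.25
ee_pos: [444.5, -271.2, 115.4]
tcp_rot: [-3.112, -0.429, 0.001]
contact_force: [1.1, 0.2, -0.3]
width: -0.1
```

```bash
python3 - <<'E'
from h import *
plan([448,172.5,270],15.8)
s=ctrl.snapshot("scene")
m=(s[145:172,150:180].max(2)<50).astype(np.uint8);n,l,st,ce=cv2.connectedComponentsWithStats(m)
print([(st[i,4],(ce[i]+[150,145]).round(1)) for i in range(1,n)])
E
```

```text
t 4.25 pos [ 444.5 -271.2  115.4] yaw 15.7 tilt 0.04 w -0.1 F [ 1.1  0.2 -0.3] M [-0.   -0.    0.02] q [-0.66  0.5   1.73 -0.    0.91  0.63]
slide [ 123.4 -426.3 -154.5] rotz -0.1
[(np.int32(1), array([168., 145.])), (np.int32(40), array([162.5, 160.2]))]
```

The ball is back at its rest pixel (162.5,160.2). Going up and over to the bottle.

Call:
arm_command(
  commands=[
    {"slide": [0, 0, -35], "rot": [0, 0, 0], "hand": 1},
    {"slide": [0, 0, -75], "rot": [0, 0, 0], "hand": 1},
    {"slide": [0, 0, -115], "rot": [0, 0, 0], "hand": 1},
    {"slide": [6, -20, -155], "rot": [0, 0, 0], "hand": 1},
    {"slide": [14, -50, -165], "rot": [0, 0, 0], "hand": 1},
    {"slide": [25, -85, -165], "rot": [0, 0, 0], "hand": 1},
    {"slide": [36, -123, -165], "rot": [0, 0, 0], "hand": 1},
    {"slide": [47, -162, -165], "rot": [0, 0, 0], "hand": 1},
  ],
)

```text
clock: 4.97
ee_pos: [448.5, -100.6, 281.0]
tcp_rot: [3.111, 0.43, 0.004]
contact_force: [1.4, -0.9, 0.3]
width: 85.3
```

Call:
arm_command(
  commands=[
    {"slide": [11, -38, 0], "rot": [0, 0, 0], "hand": 1},
    {"slide": [22, -76, 0], "rot": [0, 0, 0], "hand": 1},
    {"slide": [33, -114, 0], "rot": [0, 0, 0], "hand": 1},
    {"slide": [44, -152, 0], "rot": [0, 0, 0], "hand": 1},
    {"slide": [55, -190, 0], "rot": [0, 0, 0], "hand": 1},
    {"slide": [65, -225, 0], "rot": [0, 0, 0], "hand": 1},
    {"slide": [72, -250, 0], "rot": [0, 0, 0], "hand": 1},
    {"slide": [76, -264, 0], "rot": [0, 0, 0], "hand": 1},
  ],
)

```text
clock: 5.63
ee_pos: [449.2, 176.3, 280.6]
tcp_rot: [-3.11, -0.435, -0.002]
contact_force: [0.7, -0.6, -0.1]
width: 85.6
```

```bash
python3 - <<'E'
from h import *
plan([448,172.5,280],15.8)
c=ctrl.get_calibration("wrist");im=ctrl.snapshot("wrist");cv2.imwrite("pics/w1.png",im)
print({k:np.round(v,3).tolist() for k,v in c.items()})
plan([448,172.5,280],15.8)
E
```

```text
t 5.63 pos [449.2 176.3 280.6] yaw 15.93 tilt 0.1 w 85.6 F [ 0.7 -0.6 -0.1] M [-0.03 -0.07 -0.01] q [0.25 0.24 1.61 0.   1.29 1.54]
slide [-2.2  3.3  0.6] rotz 0.13
{'fx': 325.192, 'fy': 325.192, 'cx': 278.46, 'cy': 205.624, 'T': [[0.275, -0.917, -0.29, 522.839], [-0.962, -0.262, -0.082, 195.866], [-0.001, 0.301, -0.954, 422.366], [0.0, 0.0, 0.0, 1.0]]}
t 5.68 pos [449.3 177.2 280.6] yaw 15.95 tilt 0.12 w 85.7 F [-0.4  1.1 -0.2] M [-0.07  0.05 -0.  ] q [0.25 0.24 1.61 0.   1.29 1.54]
slide [-2.6  4.1  0.6] rotz 0.15
```

View pics/w1.png

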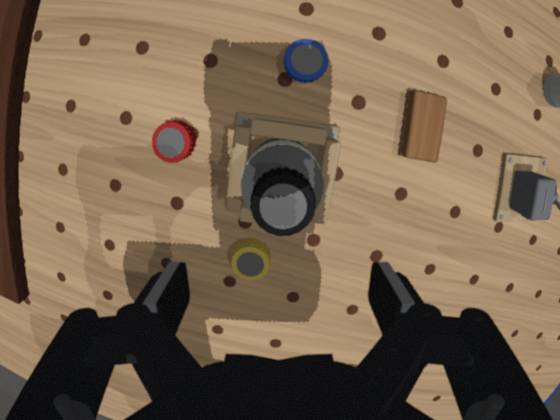

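The wrist view shows the cap disc near (283,205), centred between the fingers at about (178,270) and (383,270). I cast the disc centre to z=174.

```bash
python3 - <<'E'
from h import *
def wp(u,v,z):
    d=np.array([u-c["cx"],v-c["cy"]]);r=np.linalg.norm(d);a=r/c["fx"];k=np.r_[d/r*np.sin(a),np.cos(a)]
    T=np.array(c["T"]);k=T[:3,:3]@k;o=T[:3,3];return o+k*(z-o[2])/k[2]
c=ctrl.get_calibration("wrist");im=ctrl.snapshot("wrist")
g=im.min(2);m=np.zeros_like(g);m[165:245,240:325]=(g[165:245,240:325]>70)
n,l,st,ce=cv2.connectedComponentsWithStats(m);i=l[207,283];print(ce[i],st[i])
k=(l==i).astype(np.uint8);co=max(cv2.findContours(k,0,2)[0],key=cv2.contourArea)
e=cv2.fitEllipse(cv2.convexHull(co));print(e);print("cap",wp(*ce[i],174),wp(*e[0],174))
d=np.array([wp(*p[0],174) for p in cv2.convexHull(co)]);print("extent",np.ptp(d,0))
plan([448,172.5,280],15.8)
E
```

```text
[284.88175919 209.94592646] [ 261  190   47   40 1387]
((284.0390319824219, 207.11940002441406), (43.529640197753906, 47.45366668701172), 86.78663635253906)
cap [445.45011179 169.6229218  174.        ] [447.5552992  170.94282163 174.        ]
extent [3.59646465e+01 3.80984959e+01 2.84217094e-14]
t 5.73 pos [449.4 175.4 280.5] yaw 15.97 tilt 0.08 w 84.8 F [-0.6  0.1 -0.1] M [-0.02 -0.   -0.  ] q [0.25 0.24 1.61 0.   1.29 1.54]
slide [-2.1  2.4  0.5] rotz 0.17
```

Call:
arm_command(
  commands=[
    {"slide": [-2.2, 3.5, 25], "rot": [0, 0, 0], "hand": 1},
    {"slide": [-2.2, 3.5, 55], "rot": [0, 0, 0], "hand": 1},
    {"slide": [-2.2, 3.5, 85], "rot": [0, 0, 0], "hand": 1},
    {"slide": [-2.2, 3.5, 110], "rot": [0, 0, 0], "hand": 1},
    {"slide": [-2.2, 3.5, 130], "rot": [0, 0, 0], "hand": 1},
    {"slide": [-2.2, 3.5, 140], "rot": [0, 0, 0], "hand": 1},
    {"slide": [-2.2, 3.5, 140], "rot": [0, 0, 0], "hand": 1},
    {"slide": [-2.2, 3.5, 140], "rot": [0, 0, 0], "hand": 1},
  ],
)

```text
clock: 6.4
ee_pos: [448.1, 168.4, 140.3]
tcp_rot: [-3.112, -0.431, 0.001]
contact_force: [0.8, -0.3, 1.3]
width: 85.6
```

```bash
python3 -c "
from h import *
plan([448,172,140],15.8);print(ctrl.hold_point_z);plan([448,172,140],15.8)
s=ctrl.snapshot('scene');cv2.imwrite('pics/s4.png',cv2.resize(s[100:250,270:440],(680,600),interpolation=cv2.INTER_CUBIC))"
```

```text
t 6.4 pos [448.1 168.4 140.3] yaw 15.78 tilt 0.02 w 85.6 F [ 0.8 -0.3  1.3] M [ 0.01  0.02 -0.06] q [0.23 0.42 1.81 0.   0.92 1.53]
slide [ 0.8 -3.5  0.3] rotz -0.02
18.700000000000003
t 6.4 pos [448.1 168.4 140.3] yaw 15.78 tilt 0.02 w 85.6 F [ 0.8 -0.3  1.3] M [ 0.01  0.02 -0.06] q [0.23 0.42 1.81 0.   0.92 1.53]
slide [ 0.8 -3.5  0.3] rotz -0.02
```

View pics/s4.png

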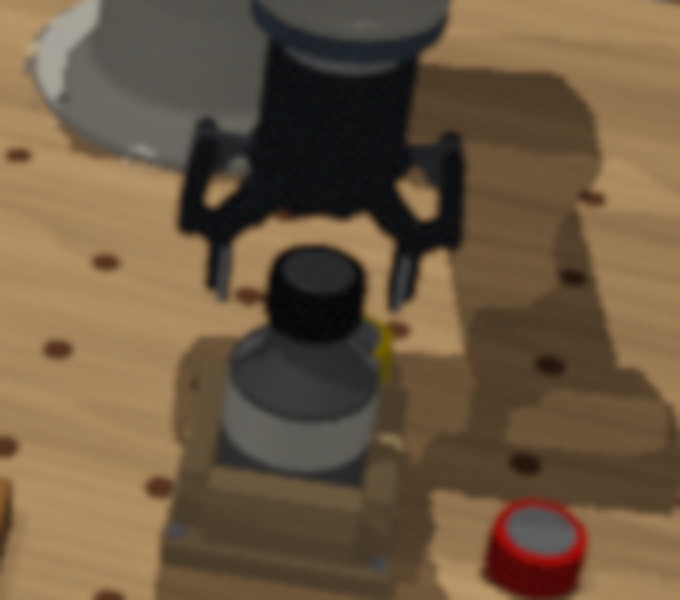

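The fingers straddle the cap at crop x of about 220 and 400, while the cap is at 318. That matches the measured 3.5 mm offset, so I correct it and then close.

Call:
arm_command(
  commands=[
    {"slide": [0.8, -3.5, 0], "rot": [0, 0, 0], "hand": 1},
    {"slide": [0.8, -3.5, 0], "rot": [0, 0, 0], "hand": 1},
    {"slide": [0.8, -3.5, 0], "rot": [0, 0, 0], "hand": -1},
    {"slide": [0.8, -3.5, 0], "rot": [0, 0, 0], "hand": -1},
    {"slide": [0.8, -3.5, 0], "rot": [0, 0, 0], "hand": -1},
    {"slide": [0.8, -3.5, 0], "rot": [0, 0, 0], "hand": -1},
    {"slide": [0.8, -3.5, 0], "rot": [0, 0, 0], "hand": -1},
    {"slide": [0.8, -3.5, 0], "rot": [0, 0, 0], "hand": -1},
  ],
  force=70,
)

```text
clock: 7.12
ee_pos: [447.8, 172.3, 140.4]
tcp_rot: [-3.112, -0.432, -0.001]
contact_force: [-0.7, 1.7, 4.0]
width: 52.0
```

```bash
python3 -c "
from h import *
plan([448,172,140],15.8)"
```

```text
t 7.12 pos [447.8 172.3 140.4] yaw 15.8 tilt 0.02 w 52.0 F [-0.7  1.7  4. ] M [0.26 0.08 0.  ] q [0.24 0.42 1.8  0.   0.92 1.54]
slide [0.1 0.4 0.4] rotz -0.0
```

The cap is gripped at 52 mm. Pressing down.

Call:
arm_command(
  commands=[
    {"slide": [0.8, 0, 1], "rot": [0, 0, 0], "hand": -1},
    {"slide": [0, 0, 2], "rot": [0, 0, 0], "hand": -1},
    {"slide": [0, 0, 3], "rot": [0, 0, 0], "hand": -1},
    {"slide": [0, 0, 4], "rot": [0, 0, 0], "hand": -1},
    {"slide": [0, 0, 5], "rot": [0, 0, 0], "hand": -1},
    {"slide": [0, 0, 6], "rot": [0, 0, 0], "hand": -1},
    {"slide": [0, 0, 6], "rot": [0, 0, 0], "hand": -1},
    {"slide": [0, 0, 6], "rot": [0, 0, 0], "hand": -1},
  ],
)

```text
clock: 7.78
ee_pos: [448.2, 172.4, 134.5]
tcp_rot: [-3.112, -0.432, -0.001]
contact_force: [-1.7, 2.1, 8.0]
width: 51.6
```

Call:
arm_command(
  commands=[
    {"slide": [0, 0, 0.5], "rot": [0, 0, 0], "hand": -1},
    {"slide": [0, 0, 1], "rot": [0, 0, 0], "hand": -1},
    {"slide": [0, 0, 1.5], "rot": [0, 0, 0], "hand": -1},
    {"slide": [0, 0, 1.5], "rot": [0, 0, 0], "hand": -1},
    {"slide": [0, 0, 1.5], "rot": [0, 0, 0], "hand": -1},
    {"slide": [0, 0, 1.5], "rot": [0, 0, 0], "hand": -1},
    {"slide": [0, 0, 1.5], "rot": [0, 0, 0], "hand": -1},
    {"slide": [0, 0, 1.5], "rot": [0, 0, 0], "hand": -1},
  ],
)

```text
clock: 8.45
ee_pos: [448.2, 172.4, 134.0]
tcp_rot: [-3.112, -0.432, -0.003]
contact_force: [-7.6, -0.0, 32.3]
width: 51.9
```

```bash
python3 -c "
from h import *
plan([448,172,140],15.8)"
```

```text
t 8.45 pos [448.2 172.4 134. ] yaw 15.8 tilt 0.1 w 51.9 F [-7.6 -0.  32.3] M [-0.05  1.12 -0.01] q [0.24 0.43 1.81 0.   0.9  1.54]
slide [-0.3  0.4 -6. ] rotz 0.0
```

The cap met the neck (32 N). I back off slightly and twist anticlockwise, which is a negative turn about tool z.

Call:
arm_command(
  commands=[
    {"slide": [0, 0, -0.8], "rot": [0, 0, 0], "hand": -1},
    {"slide": [0, 0, -0.8], "rot": [0, 0, 0], "hand": -1},
    {"slide": [0, 0, -0.8], "rot": [0, 0, -4], "hand": -1},
    {"slide": [0, 0, -0.8], "rot": [0, 0, -8], "hand": -1},
    {"slide": [0, 0, -0.8], "rot": [0, 0, -12], "hand": -1},
    {"slide": [0, 0, -0.8], "rot": [0, 0, -16], "hand": -1},
    {"slide": [0, 0, -0.8], "rot": [0, 0, -20], "hand": -1},
    {"slide": [0, 0, -0.8], "rot": [0, 0, -24], "hand": -1},
  ],
)

```text
clock: 9.12
ee_pos: [448.5, 172.5, 134.1]
tcp_rot: [2.952, 1.074, 0.003]
contact_force: [-0.2, 1.3, 12.7]
width: 51.7
```

```bash
python3 -c "
from h import *
plan([448,172,134],75.8)"
```

```text
t 9.12 pos [448.5 172.5 134.1] yaw 39.99 tilt 0.11 w 51.7 F [-0.2  1.3 12.7] M [ 0.1  -0.03 -0.05] q [0.24 0.43 1.81 0.   0.9  1.12]
slide [-0.7  0.   0.1] rotz -35.81
```

Call:
arm_command(
  commands=[
    {"slide": [0, 0, 0], "rot": [0, 0, -5], "hand": -1},
    {"slide": [0, 0, 0], "rot": [0, 0, -10], "hand": -1},
    {"slide": [0, 0, 0], "rot": [0, 0, -15], "hand": -1},
    {"slide": [0, 0, 0], "rot": [0, 0, -20], "hand": -1},
    {"slide": [0, 0, 0], "rot": [0, 0, -25], "hand": -1},
    {"slide": [0, 0, 0], "rot": [0, 0, -30], "hand": -1},
    {"slide": [0, 0, 0], "rot": [0, 0, -34], "hand": -1},
    {"slide": [0, 0, 0], "rot": [0, 0, -36], "hand": -1},
  ],
)

```text
clock: 9.78
ee_pos: [448.5, 172.4, 134.1]
tcp_rot: [2.474, 1.935, 0.003]
contact_force: [0.7, -0.3, 12.6]
width: 51.7
```

```bash
python3 -c "
from h import *
plan([448,172,134],75.8)"
```

```text
t 9.78 pos [448.5 172.4 134.1] yaw 76.04 tilt 0.11 w 51.7 F [ 0.7 -0.3 12.6] M [ 0.08  0.01 -0.05] q [ 0.24  0.43  1.81 -0.    0.9   0.49]
slide [-0.5 -0.4  0.1] rotz 0.24
```

Turned 60° with little torque. Lifting a small test amount first and reading the force.

Call:
arm_command(
  commands=[
    {"slide": [0, 0, -1.5], "rot": [0, 0, 0], "hand": -1},
    {"slide": [0, 0, -3], "rot": [0, 0, 0], "hand": -1},
    {"slide": [0, 0, -4.5], "rot": [0, 0, 0], "hand": -1},
    {"slide": [0, 0, -6], "rot": [0, 0, 0], "hand": -1},
    {"slide": [0, 0, -8], "rot": [0, 0, 0], "hand": -1},
    {"slide": [0, 0, -10], "rot": [0, 0, 0], "hand": -1},
    {"slide": [0, 0, -12], "rot": [0, 0, 0], "hand": -1},
    {"slide": [0, 0, -12], "rot": [0, 0, 0], "hand": -1},
  ],
)

```text
clock: 10.45
ee_pos: [447.7, 172.2, 145.7]
tcp_rot: [2.479, 1.93, -0.0]
contact_force: [0.9, 0.6, 0.3]
width: 51.6
```

There is no drag, so the cap is free. Lifting straight up.

Call:
arm_command(
  commands=[
    {"slide": [0, 0, -6], "rot": [0, 0, 0], "hand": -1},
    {"slide": [0, 0, -13], "rot": [0, 0, 0], "hand": -1},
    {"slide": [0, 0, -21], "rot": [0, 0, 0], "hand": -1},
    {"slide": [0, 0, -30], "rot": [0, 0, 0], "hand": -1},
    {"slide": [0, 0, -40], "rot": [0, 0, 0], "hand": -1},
    {"slide": [0, 0, -48], "rot": [0, 0, 0], "hand": -1},
    {"slide": [0, 0, -53], "rot": [0, 0, 0], "hand": -1},
    {"slide": [0, 0, -55], "rot": [0, 0, 0], "hand": -1},
  ],
)

```text
clock: 11.12
ee_pos: [448.0, 172.4, 201.7]
tcp_rot: [2.479, 1.93, 0.002]
contact_force: [-0.1, 0.5, -0.5]
width: 51.5
```

Call:
arm_command(
  commands=[
    {"slide": [0, 0, 0], "rot": [0, 0, 0], "hand": -1},
    {"slide": [0, 0, 0], "rot": [0, 0, 0], "hand": -1},
    {"slide": [0, 0, 0], "rot": [0, 0, 0], "hand": -1},
    {"slide": [0, 0, 0], "rot": [0, 0, 0], "hand": -1},
    {"slide": [0, 0, 0], "rot": [0, 0, 0], "hand": -1},
    {"slide": [0, 0, 0], "rot": [0, 0, 0], "hand": -1},
    {"slide": [0, 0, 0], "rot": [0, 0, 0], "hand": -1},
    {"slide": [0, 0, 0], "rot": [0, 0, 0], "hand": -1},
  ],
)

```text
clock: 11.78
ee_pos: [447.7, 172.2, 200.5]
tcp_rot: [-2.479, -1.93, 0.0]
contact_force: [0.0, -0.3, -0.7]
width: 51.6
```

```bash
python3 -c "
from h import *
plan([448,172,200],75.8)
s=ctrl.snapshot('scene');a=cv2.resize(s[70:250,100:440],(680,360),interpolation=cv2.INTER_CUBIC);cv2.imwrite('pics/s5.png',a)
for n in ('top',): cv2.imwrite('pics/t5.png',ctrl.snapshot(n))
s0=cv2.imread('pics/scene0.png');d=cv2.absdiff(s,s0).max(2)
for n,(x0,y0,x1,y1) in dict(glue=(110,200,150,275),tin=(290,275,340,335),block=(240,212,280,258),ball=(150,150,175,172)).items(): print(n,(d[y0:y1,x0:x1]>40).sum())"
```

```text
t 11.78 pos [447.7 172.2 200.5] yaw 75.8 tilt 0.01 w 51.6 F [ 0.  -0.3 -0.7] M [ 0.06  0.02 -0.02] q [0.24 0.33 1.73 0.   1.08 0.49]
slide [-0.2  0.4  0.5] rotz -0.0
glue 0
tin 0
block 0
ball 138
```

View pics/s5.png

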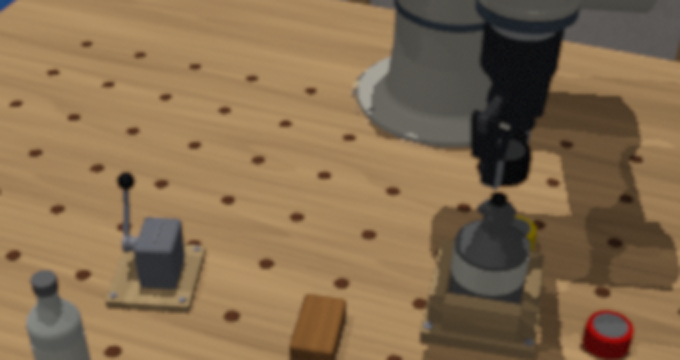

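The picture shows the cap in the gripper at (503,160) with the bare neck below it at (498,205). The lever ball is at its rest spot at (125,181), and the bystanders are unmoved.

```bash
python3 -c "
from h import *
print(ctrl.sign_off());plan(None)"
```

```text
the job is handed in; nothing more can be done
None
the job is handed in; nothing more can be done
```

The job is done and handed in at about 11.8 s on the robot's clock. `ctrl.sign_off()` gives no verdict, so the checks below are my own.

- **Tally counter:** I pushed the lever to its stop, where the force jumped to about 16 N at the predicted position. After release the ball was back at its original pixel (162.5, 160.2).
- **Cap:** I gripped it at 52 mm with 70 N and pressed until it met the neck, which peaked at 32 N. I then eased off to about 13 N, turned it 60° anticlockwise, and it lifted off without drag.
- **Last checks:**
  - The cap is held still, and the tool is within 0.1° of upright. By arithmetic from the tool's rise, its rim is about 42 mm above the neck and centred on the bottle's axis. The final picture shows it clear of the bare neck.
  - The glue, tin and block image areas showed no pixel change from the start.
- **Disagreement:** the same comparison showed 138 changed pixels around the lever ball. I put these down to the arm's shadow having moved, because the final picture shows the ball at its rest position.

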